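# Close a spice tin in the lever lid press

### The job

The lid of the yellow-banded spice tin is only started on its neck. Slide the tin along the press board until it stands squarely under the ram, swing the red-gripped lever all the way down to its stop so that the lid goes fully home, and let the lever come all the way back up. Leave the tin standing there under the ram and do not disturb the blue-banded tin or the other things on the shelf.

Things in the scene. Friction and masses are not known exactly. Their poses are not given: they have to be found in the camera images.
- press: Bench lid press, fixed: beech board 170 x 400 x 18 mm, green cast head on a steel column behind the ram, long red-gripped lever to the front. Origin on the shelf, under the ram's axis. x: from the operator's (front) side to the column; y: along the board, which reaches 200 mm each way, 60 mm in front of the origin and 110 mm behind it; z up. The way to the ram is open from both ends of the board.
- press_column (a point): top of the 30 mm round column, 80 mm behind the ram's axis, 138 mm over the shelf. It has a 46 mm clamp and an 80 mm wide foot; a clamp knob reaches 58 mm out on its +y side, 121 mm over the shelf. Otherwise the head (up to 160 mm over the shelf) is within 25 mm of the press's middle plane
- press_fence (a point): middle of the front face, at the top edge, of the steel guide fence: 12 mm high above the board, 380 mm long, its face 32 mm behind the ram's axis. A tin touching it is 2 mm behind the ram's axis
- ram_pad (a point): centre of the underside of the ram's black pad, 50 mm across; 102 mm over the shelf when the lever is up, 70 mm when it is at its stop, which is the height of a fully home lid
- press_centre (a point): the point on the board's top (18 mm over the shelf) under the ram's axis, the middle of a grey, black-rimmed disc let into the board; axes as press
- press_lever (a joint): angle of the lever in rad: 0 = up at rest (40 degrees above level, held there by its spring), 0.75 = down at its stop (3 degrees below level). About 3 N downward at the grip starts it, 8 N hold it near the stop, 10 to 20 N are needed while the lid goes on; released, it comes back up by itself within a second. It drives the ram, whose pad meets a proud lid at about 0.5 to 0.6 rad
- lever_grip (a point): point on the lever's centre line 195 mm from its pivot, in the middle of the round red grip (26 mm thick, reaching from 135 to 255 mm from the pivot; between pivot and grip the lever is a bar 12 mm wide and 16 mm high). The lever lies along the point's own x axis, the grip's free end at -x
- lever_pivot (a point): the lever's hinge axis (along the press's y axis), 36 mm behind the ram's axis and 140 mm over the shelf; it stays where it is
- tin: the round steel spice tin with a yellow band: 60 mm across, 49 mm high without lid, 130 to 250 g, loose on the board near one of its two ends, upright. Origin: centre of its underside, z up
- tin_lid (a joint): how far the tin's lid (62 mm across, with a 19 mm skirt) stands proud, in m: 0 = fully home (lid's top 52 mm over the tin's underside), 0.006 to 0.009 at the start (a brass-coloured strip of neck shows below the skirt). It grips the neck tightly: about 32 N push it down, and it stays where it is
- closed_tin: a tin of the same size with a blue band, lid already fully home (52 mm high), loose near the other end of the board; leave it alone. Origin: centre of its underside
- carrier: three-tier steel spice carrier with bail handle, 145 mm across, 215 mm high, on the shelf to the robot's right; origin at the centre of its underside; leave it alone
- salt_pig: white ceramic salt pig with a sloping wooden lid, 120 mm across, 125 mm high, to the robot's left; origin at the centre of its underside; leave it alone
- tumbler: empty steel tumbler, 74 mm across, 105 mm high, on the right, near the robot; origin at the centre of its underside; leave it alone
- brush: small silicone brush, grey handle, red head, 190 mm long, 10 mm thick, lying in front of the press, near the robot; origin 80 mm from its head's end, at its underside; leave it alone
- lid_opener: red plastic lid-opener, 140 mm long, 10 mm thick, lying in front of the press on the left; origin near its middle, at its underside; leave it alone

How it is judged:
By the outcome, as a careful person would: the job done as asked, in the order asked, and still so for the second after the job is handed in, with the robot touching nothing.
It also fails if it takes over 56 s, if anything falls off the work surface, if the arm or the gripper's body presses on something with over 40 N, if the wrist force passes 120 N, or if a joint passes its speed limit or range.

### The arm

A 6-joint arm with a two-finger parallel gripper is mounted at the origin on the work surface. World frame = base frame: x ahead of the robot, y to its left, z up, the work surface at z = 0. Lengths are in m, angles in rad, forces in N, time in s.
With the tool pointing down it reaches from about 0.35 to 0.775 m from the base axis. Payload 7.3 kg.
Tool frame: the origin (TCP) lies midway between the tips of the shut fingers; the grasp point (between the pads) lies 19 mm behind it (robot.grip_depth is the z of the grasp point in the tool frame, in m); z points along the fingers, y is the line along which they close (so a half turn about z gives the same grasp; the last joint's range is limited). The gripper opens to 92 mm and grips with 3 to 60 N. Pads are 19 mm wide; open, the fingers measure 130 mm over their backs; the gripper's body (75 mm by 190 mm) begins 47 mm behind the grasp point.
Start: joints at [-1.417, 0.342, 1.524, -0, 1.275, -0.146], TCP at [0.155, -0.502, 0.227] pointing down, gripper open.
Joint ranges: [-2.53, 2.53], [-0.77, 2.02], [0.04, 2.7], [-1, 4.14], [0.28, 2.66], [-3.11, 3.11]. Speed limits (rad/s): [2.57, 2.57, 3.14, 3.14, 3.14, 3.14].

### API

Orientations are given as [roll, pitch, yaw] about the fixed x, y, z axes, in that order (R = Rz(yaw) Ry(pitch) Rx(roll)).
In Python, from cell import robot, viewer gives the robot as it stands.
- The arm moves only by the tool step_arm, never from a script. Its argument "increments" is a list of rows, each an object with "delta_pos": the shift along the tool's x, y, z in cm, a list of three; "dr": the turn, a rotation vector about the tool's x, y, z in degrees, a list of three; "fingers": the closure, from -1 (fully open) to 1 (shut), so that 0 is half open. In form: [{"delta_pos": [tx, ty, tz], "dr": [wx, wy, wz], "fingers": fingers}, ...]. A call has exactly 5 rows; each row is the pose to reach, as a shift and turn from the pose commanded when the call began, along the tool's axes at that moment; what a row does not reach only later rows make up. A row lasts 1/8 s, in which the tool goes at most 62.5 mm and 10.7 degrees, less where a joint would pass 70% of its speed; a pose out of reach is approached as far as the arm can. A call with a gripper value outside its range is refused whole. The fingers move at their own pace and stop on an object; "newtons" is the grip in N (left out, the last holds). Time passes only in rows, so rows that repeat a pose let the fingers close, or fill a call up. It gives the time, the measured TCP pose, the force, the opening and the grip force at its end, in the units of the state.
- robot.observe(): the state, without advancing time (a new reading comes with each control period).
- viewer.read_camera(name): name is "scene" or "top"; returns the picture (400x640x3 uint8, red, green, blue); there is no depth.
- viewer.camera_params(name): a dict with "K" (3x3 intrinsics, pixels), "k1" (the pictures are not rectified: a ray, as slopes to the right and down, at radius r is drawn at 1 + k1 r^2 times it, then the intrinsics apply), "T" (4x4, takes a point from camera to world coordinates). Camera axes: x right, y down, z forward; pixel columns grow to the right and rows downward; lengths in m; the calibration is good to about 2 mm. A picture is of the moment at which its call begins. camera_params takes no time and is no camera call.
- robot.hand_in(): hands the job in; it is judged then, once.
The state is a dict: "time": time; "qpos": joint angles; "qvel": joint speeds; "joint_efforts": joint torques, N m; "tool_pos": TCP position; "tool_rot": TCP orientation; "contact_force": force on the tool from outside, world axes, zero at the start; "torque": the same for the moment, N m; "opening": finger opening in m; "grip_force": force on a finger pad.
Only numpy, scipy, OpenCV 4.12 (cv2) and the standard library are available. Lean on these libraries where they do the work, as an engineer would, in place of code of your own. Each camera call takes 0.05 s, during which the arm holds its last target. There are 200 camera calls.

## Working session

There is one attempt and no reset: what is moved stays moved. The work goes in short steps, Python scripts to look and compute and a tool call to move; the robot and the scene stay as the last step left them, time stands still between calls to the robot, and variables do not carry over. Pictures are saved under pics/ and viewed, at most 10 in all, crops included, and the job is handed in when it is done.

Besides the shell and the picture viewer there is one more tool, called after "Request:" as name([rows], argument=value, ...), one row to a line, values as JSON. step_arm: Moves the arm, as the interface text tells. Its arguments: {"type":"object","properties":{"increments":{"type":"array"},"newtons":{"type":"number"}},"required":["increments"]}

```bash
ls; mkdir -p pics; python3 - <<'E'
from cell import robot, viewer
import cv2
s=robot.observe(); print({k:s[k] for k in('time','tool_pos','tool_rot','opening','contact_force')}, robot.grip_depth)
for n in('scene','top'):
    im=viewer.read_camera(n); cv2.imwrite(f'pics/{n}0.png',im[:,:,::-1]); p=viewer.camera_params(n); print(n,p)
E
```

```text
pics
{'time': 0.0, 'tool_pos': array([ 0.15501444, -0.50116275,  0.22604421]), 'tool_rot': array([-3.14005861e+00, -2.33338629e-04,  2.99794935e-01]), 'opening': 0.09213294102069942, 'contact_force': array([0.71805562, 1.18318835, 1.09646932])} -0.0188
scene {'K': array([[389.22681198,   0.        , 318.53004302],
       [  0.        , 389.22681198, 208.00719257],
       [  0.        ,   0.        ,   1.        ]]), 'k1': -0.09325327691448027, 'T': array([[ 4.19475246e-03,  7.94804117e-01, -6.06851563e-01,
         1.25621490e+00],
       [ 9.99964946e-01,  1.06367004e-03,  8.30518541e-03,
        -1.22690969e-02],
       [ 7.24648539e-03, -6.06865128e-01, -7.94771794e-01,
         1.13843547e+00],
       [ 0.00000000e+00,  0.00000000e+00,  0.00000000e+00,
         1.00000000e+00]])}
top {'K': array([[370.37660716,   0.        , 324.75785508],
       [  0.        , 370.37660716, 203.83566323],
       [  0.        ,   0.        ,   1.        ]]), 'k1': 0.030137719762283313, 'T': array([[-0.02857726, -0.99779463,  0.05991015,  0.44080856],
       [-0.99957162,  0.02890412,  0.0045962 , -0.0191537 ],
       [-0.00631771, -0.05975313, -0.99819319,  1.36774723],
       [ 0.        ,  0.        ,  0.        ,  1.        ]])}
```

View pics/scene0.png

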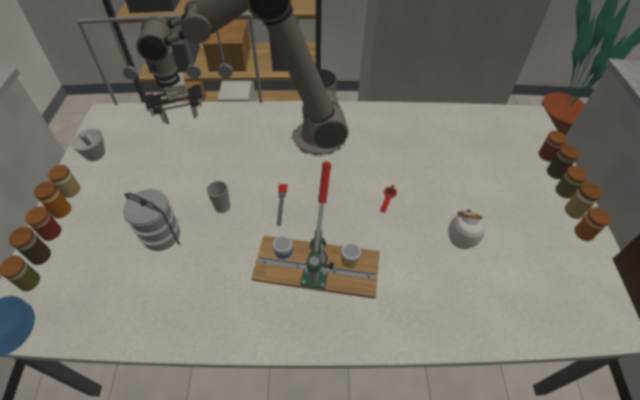

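View pics/top0.png

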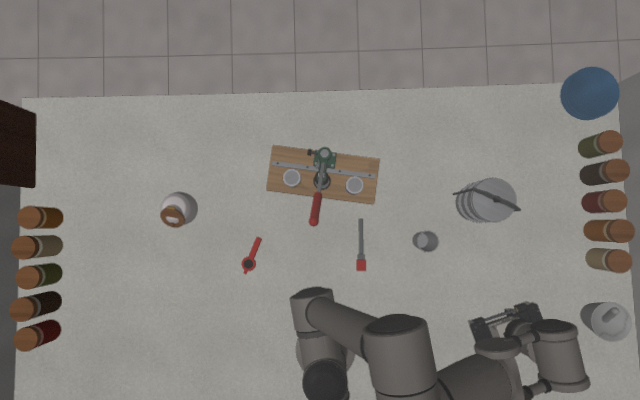

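The scene view, from opposite the robot, shows the yellow-banded tin at about (351,254) on the +y end and the blue one at (283,246). In the top view they are at (291,177) and (355,185), the board's corners are about (273,146), (380,158), (376,204) and (266,190), and the grip runs from (318,195) to (314,224).

```bash
cat > h.py <<'E'
import numpy as np, cv2
from cell import robot, viewer
def ray(n,uv):
    p=viewer.camera_params(n);K=p['K'];d=np.array([(uv[0]-K[0,2])/K[0,0],(uv[1]-K[1,2])/K[1,1]]);s=d.copy()
    for _ in range(20): s=d/(1+p['k1']*(s@s))
    T=p['T'];return T[:3,3],T[:3,:3]@np.r_[s,1]
def onz(n,uv,z):
    o,d=ray(n,uv);return o+d*(z-o[2])/d[2]
def two(a,b):
    (o1,d1),(o2,d2)=ray('top',a),ray('scene',b)
    t=np.linalg.lstsq(np.c_[d1,-d2],o2-o1,rcond=None)[0];p,q=o1+t[0]*d1,o2+t[1]*d2
    return (p+q)/2,np.linalg.norm(p-q)
def proj(n,P):
    p=viewer.camera_params(n);T=p['T'];c=T[:3,:3].T@(np.array(P)-T[:3,3]);s=c[:2]/c[2];s=s*(1+p['k1']*(s@s));return s*p['K'][0,0]+p['K'][:2,2]
E
python3 - <<'E'
from h import *
im={n:cv2.imread(f'pics/{n}0.png') for n in('top','scene')}
a=cv2.resize(im['top'][135:235,255:395],None,fx=5,fy=5,interpolation=cv2.INTER_CUBIC)[:,:700]
cv2.imwrite('pics/ztop.png',a)
b=cv2.resize(im['scene'][155:300,245:390],None,fx=4,fy=4,interpolation=cv2.INTER_CUBIC);cv2.imwrite('pics/zsc.png',b)
for n in im:
    h=cv2.cvtColor(im[n],cv2.COLOR_BGR2HSV);m=(((h[...,0]<8)|(h[...,0]>172))&(h[...,1]>150)&(h[...,2]>60)).astype('uint8')
    k,l,st,c=cv2.connectedComponentsWithStats(m)
    for i in range(1,k):
        if st[i,4]>30 and 250<c[i][0]<400: 
            ys,xs=np.where(l==i); print(n,st[i],c[i].round(1), cv2.minAreaRect(np.c_[xs,ys].astype('f4')))
    m=((h[...,0]>8)&(h[...,0]<25)&(h[...,1]>70)).astype('uint8')
    r=m[130:310,240:400]; cs,_=cv2.findContours(r,0,2);pts=np.vstack([x for x in cs if cv2.contourArea(x)>30])
    bx=cv2.approxPolyDP(cv2.convexHull(pts),5,True)[:,0]+[240,130]; print(n,bx.tolist()); print([onz(n,x,.018).round(3).tolist() for x in bx])
E
```

```text
top [[378, 159], [373, 203], [267, 189], [273, 146]]
[[0.681, -0.213, 0.018], [0.52, -0.189, 0.018], [0.582, 0.197, 0.018], [0.741, 0.172, 0.018]]
scene [320 162  10  40 228] [324.4 181.8] ((324.423095703125, 181.6154022216797), (5.705597877502441, 39.31901168823242), 7.125016689300537)
scene [279 185   7   7  41] [282.2 187.7] ((282.0, 188.0), (6.0, 6.0), 90.0)
scene [382 189  14  22  92] [386.8 199.5] ((388.44970703125, 200.2852325439453), (10.36919116973877, 21.375595092773438), 10.007980346679688)
scene [[378, 252], [373, 297], [252, 278], [264, 236]]
[[0.586, 0.198, 0.018], [0.748, 0.167, 0.018], [0.682, -0.214, 0.018], [0.522, -0.188, 0.018]]
```

View pics/ztop.png

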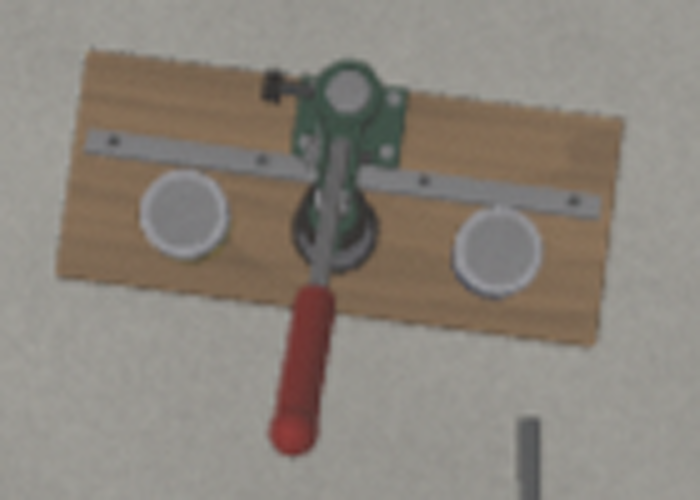

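View pics/zsc.png

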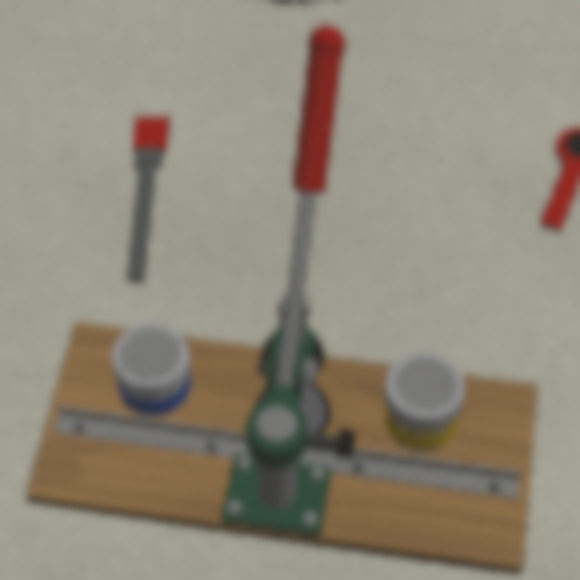

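The zoomed views show the yellow tin's lid centred at top (291.8,177.8) and scene (351.2,251.2), and the blue lid at top (354.4,185.2). The board outline, fence and column are clear, and the brush lies right of the lever and the opener left of it.

```bash
python3 - <<'E'
from h import *
A=np.array([[.681,-.213],[.52,-.189],[.582,.197],[.741,.172]]);B=np.array([[.682,-.214],[.522,-.188],[.586,.198],[.748,.167]])
W=(A+B)/2; L=np.array([[.11,-.2],[-.06,-.2],[-.06,.2],[.11,.2]])
M=W-W.mean(0);N=L-L.mean(0)
th=np.arctan2((N[:,0]*M[:,1]-N[:,1]*M[:,0]).sum(),(N*M).sum());R=np.array([[np.cos(th),-np.sin(th)],[np.sin(th),np.cos(th)]])
o=W.mean(0)-R@L.mean(0);print('yaw',th,'org',o, 'resid',(W-L@R.T-o).round(4).tolist())
l=lambda p:(R.T@(np.array(p[:2])-o)).round(4)
f=lambda a,k,x,y:(x+a[0]/k,y+a[1]/k)
for nm,t,s,z in(('yel',(184,214),(425,385),.0775),('blue',(497,251),(151,354),.070)):
    t=f(t,5,255,135);s=f(s,4,245,155)
    for p in(onz('top',t,z),onz('scene',s,z)):print(nm,p.round(4),l(p))
    print(two(t,s))
# column top both views
p,e=two(f((348,90),5,255,135),f((275,423),4,245,155));print('col',p,e,l(p))
p,e=two(f((292,434),5,255,135),f((326,42),4,245,155));print('gripend',p,e,l(p))
g=np.array([.036-.195*np.cos(.698),0]);print('lever grip',o+R@g,.14+.195*np.sin(.698))
for u in((0.036-.195*np.cos(.05)),):print(o+R@[u,0])
# red in top: opener
print('openertop',onz('top',(260,238),.01),onz('top',(247,270),.01),'brush',onz('top',(361,219),.01),onz('top',(361,270),.01))
E
```

```text
yaw -0.1625909320213688 org [ 0.60807972 -0.00470311] resid [[-0.0028, 0.0064], [0.0045, 0.0039], [0.0028, -0.0049], [-0.0045, -0.0054]]
yel [0.613  0.0997 0.0775] [-0.0121  0.1038]
yel [0.6184 0.1018 0.0775] [-0.007   0.1068]
(array([0.61400472, 0.10145756, 0.07010853]), np.float64(0.0022350505837283514))
blue [ 0.5813 -0.1193  0.07  ] [-0.0078 -0.1174]
blue [ 0.5849 -0.1173  0.07  ] [-0.0047 -0.1149]
(array([ 0.58181557, -0.11873448,  0.06519444]), np.float64(0.0018611455035079036))
col [ 0.6857423  -0.01725552  0.13557251] 0.0011652085897359676 [0.0787 0.0002]
gripend [0.45407929 0.02049187 0.29626916] 0.0008270011439767315 [-1.56e-01 -1.00e-04]
lever grip [0.4961801  0.01365279] 0.26532390951235346
[0.45141723 0.02099564]
openertop [0.4042038  0.22707629 0.01      ] [0.28994969 0.27613981 0.01      ] brush [ 0.46287932 -0.14390677  0.01      ] [ 0.27818715 -0.13742719  0.01      ]
```

```bash
cat >> h.py <<'E'
from scipy.spatial.transform import Rotation as Ro
O=np.array([.608,-.0047]);TH=-.162
def W(x,y,z): c,s=np.cos(TH),np.sin(TH);return np.array([O[0]+c*x-s*y,O[1]+s*x+c*y,z])
def loc(p): c,s=np.cos(TH),np.sin(TH);q=np.array(p[:2])-O;return np.array([c*q[0]+s*q[1],-s*q[0]+c*q[1],p[2]])
def ori(az,tilt): # az: heading of horizontal part of tool z (world rad); tilt from down; tool y horizontal, to the left-normal of heading
    d=np.array([np.cos(az),np.sin(az),0]);z=np.sin(tilt)*d+np.array([0,0,-np.cos(tilt)]);y=np.array([-d[1],d[0],0]);return np.c_[np.cross(y,z),y,z]
def plan(seq,s=None,cur=None):
    s=robot.observe()
    p,R=(s['tool_pos'],Ro.from_euler('xyz',s['tool_rot']).as_matrix()) if cur is None else cur
    for P,Q in seq:
        print('dpos cm',(R.T@(P-p)*100).round(2),'dr',np.degrees(Ro.from_matrix(R.T@Q).as_rotvec()).round(1)); p,R=np.array(P),Q
E
python3 - <<'E'
from h import *
print('pig',onz('top',(178,205),.1),onz('scene',(467,228),.08),'tumbler',onz('top',(425,240),.1))
az=np.arctan2(-.983,.185)
plan([([.40,-.25,.45],ori(az,0)),([.40,.25,.45],ori(az,0)),([.57,.25,.25],ori(az,np.radians(58))),(W(-.03,.19,.10),ori(az,np.radians(58)))])
E
```

```text
pig [0.52744595 0.48864903 0.1       ] [0.53162921 0.49574591 0.08      ] tumbler [ 0.38409622 -0.34998437  0.1       ]
dpos cm [ 30.83 -16.8  -22.36] dr [ -0.1  -0.1 -83.5]
dpos cm [49.14  9.25  0.  ] dr [0. 0. 0.]
dpos cm [-3.14 16.71 20.  ] dr [ -0. -58.  -0.]
dpos cm [ 9.09  2.68 13.76] dr [0. 0. 0.]
```

```bash
python3 - <<'E'
from h import *
az=np.arctan2(-.936,.353);d=np.array([.353,-.936,0]);t=W(-.010,.105,.04);Q=ori(az,np.radians(50))
plan([([.40,-.25,.45],ori(az,0)),([.40,.25,.45],ori(az,0)),(t-d*.13+[0,0,.16],Q),(t-d*.065,Q),(t-d*.028,Q)])
print(t)
E
```

```text
dpos cm [ 30.83 -16.8  -22.36] dr [ -0.1  -0.1 -93.5]
dpos cm [46.78 17.64  0.  ] dr [0. 0. 0.]
dpos cm [-8.57 14.85 25.  ] dr [  0. -50.   0.]
dpos cm [ 8.08 -0.   15.27] dr [0. 0. 0.]
dpos cm [-2.38 -0.    2.84] dr [0. 0. 0.]
[0.61506663 0.10053812 0.04      ]
```

Request:
step_arm([
  {"delta_pos":[10,-5.5,-10],"dr":[0,0,-10],"fingers":0.13},
  {"delta_pos":[16,-8.5,-15],"dr":[0,0,-20],"fingers":0.13},
  {"delta_pos":[22,-12,-19],"dr":[0,0,-30],"fingers":0.13},
  {"delta_pos":[28,-15,-22.5],"dr":[0,0,-40],"fingers":0.13},
  {"delta_pos":[31,-17,-22.5],"dr":[0,0,-50],"fingers":0.13},
])

```text
time: 0.72
tool_pos: [0.3344, -0.3174, 0.4052]
tool_rot: [3.141, 0.0, 1.178]
contact_force: [0.5, -1.3, 1.2]
opening: 0.046
grip_force: 0.0
```

Request:
step_arm([
  {"delta_pos":[5.5,-2.5,0],"dr":[0,0,-10],"fingers":0.13},
  {"delta_pos":[11,-5,0],"dr":[0,0,-20],"fingers":0.13},
  {"delta_pos":[17,-7.5,0],"dr":[0,0,-30],"fingers":0.13},
  {"delta_pos":[22.5,-10,0],"dr":[0,0,-40],"fingers":0.13},
  {"delta_pos":[28,-12,0],"dr":[0,0,-43.5],"fingers":0.13},
])

```text
time: 1.35
tool_pos: [0.3308, -0.0121, 0.4041]
tool_rot: [3.141, 0.0, 1.934]
contact_force: [0.8, -0.0, -0.0]
opening: 0.0398
grip_force: 0.0
```

```bash
cat > p1.py <<'E'
from h import *
az=np.arctan2(-.936,.353);d=np.array([.353,-.936,0]);t=W(-.010,.105,.04);Q=ori(az,np.radians(50))
s=robot.observe();print(s['qpos'].round(2),s['tool_pos'].round(3))
plan([([.40,.25,.45],ori(az,0)),(t-d*.15+[0,0,.16],Q),(t-d*.065,Q),(t-d*.028,Q)])
E
python3 p1.py
```

```text
[-0.27 -0.12  1.58  0.    1.68 -0.63] [ 0.331 -0.012  0.404]
dpos cm [22.04 15.79 -4.59] dr [0.  0.  0.2]
dpos cm [-6.57 14.85 25.  ] dr [  0. -50.   0.]
dpos cm [ 6.79 -0.   16.8 ] dr [0. 0. 0.]
dpos cm [-2.38 -0.    2.84] dr [0. 0. 0.]
```

Request:
step_arm([
  {"delta_pos":[5,4,-2],"dr":[0,0,0],"fingers":0.13},
  {"delta_pos":[10,8,-4],"dr":[0,0,0],"fingers":0.13},
  {"delta_pos":[15,12,-4.5],"dr":[0,0,0],"fingers":0.13},
  {"delta_pos":[22,16,-4.5],"dr":[0,0,0],"fingers":0.13},
  {"delta_pos":[22,16,-4.5],"dr":[0,0,0],"fingers":0.13},
])

```text
time: 1.98
tool_pos: [0.4034, 0.2512, 0.448]
tool_rot: [-3.14, -0.0, 1.935]
contact_force: [0.1, -1.3, -0.1]
opening: 0.0399
grip_force: 0.0
```

```bash
python3 p1.py
```

```text
[0.4  0.18 1.15 0.   1.81 0.03] [0.403 0.251 0.448]
dpos cm [ 0.01 -0.37 -0.2 ] dr [-0.1 -0.   0.2]
dpos cm [-6.57 14.85 25.  ] dr [  0. -50.   0.]
dpos cm [ 6.79 -0.   16.8 ] dr [0. 0. 0.]
dpos cm [-2.38 -0.    2.84] dr [0. 0. 0.]
```

Request:
step_arm([
  {"delta_pos":[-1.3,3,5],"dr":[0,-10,0],"fingers":0.13},
  {"delta_pos":[-2.6,6,10],"dr":[0,-20,0],"fingers":0.13},
  {"delta_pos":[-4,9,15],"dr":[0,-30,0],"fingers":0.13},
  {"delta_pos":[-5.3,12,20],"dr":[0,-40,0],"fingers":0.13},
  {"delta_pos":[-6.6,14.5,25],"dr":[0,-50,0],"fingers":0.13},
])

```text
time: 2.6
tool_pos: [0.5636, 0.2383, 0.1978]
tool_rot: [3.139, 0.878, 1.932]
contact_force: [0.3, 0.6, 0.7]
opening: 0.0399
grip_force: 0.0
```

```bash
sed -i 's/^plan.*/plan([(t-d*.065,Q),(t-d*.028,Q)])/' p1.py; python3 p1.py
```

```text
[ 0.66  0.73  1.27 -0.83  1.51  0.51] [0.564 0.238 0.198]
dpos cm [ 6.89 -0.09 16.39] dr [0.1 0.3 0. ]
dpos cm [-2.38 -0.    2.84] dr [0. 0. 0.]
```

Request:
step_arm([
  {"delta_pos":[1.4,0,3.3],"dr":[0,0,0],"fingers":0.13},
  {"delta_pos":[2.8,0,6.6],"dr":[0,0,0],"fingers":0.13},
  {"delta_pos":[4.2,0,9.9],"dr":[0,0,0],"fingers":0.13},
  {"delta_pos":[5.6,-0.1,13],"dr":[0,0,0],"fingers":0.13},
  {"delta_pos":[6.9,-0.1,16.2],"dr":[0,0,0],"fingers":0.13},
])

```text
time: 3.22
tool_pos: [0.5896, 0.1623, 0.0405]
tool_rot: [-3.14, 0.872, 1.933]
contact_force: [1.6, -0.4, 0.1]
opening: 0.0401
grip_force: 0.0
```

```bash
python3 p1.py; python3 - <<'E'
from h import *
a=viewer.read_camera('top')[130:230,250:400,::-1];b=viewer.read_camera('scene')[165:300,245:410,::-1]
a=cv2.resize(a,None,fx=4,fy=4,interpolation=2);b=cv2.resize(b,(600,0) if 0 else None,fx=3.6,fy=3.6,interpolation=2)
b=b[:,:600];o=np.zeros((400+0,0,3));cv2.imwrite('pics/a1.png',a);cv2.imwrite('pics/b1.png',b)
E
```

```text
[ 0.54  0.89  1.45 -0.93  1.21  0.72] [0.59  0.162 0.04 ]
dpos cm [-0.07  0.2   0.17] dr [-0.  -0.   0.1]
dpos cm [-2.38 -0.    2.84] dr [0. 0. 0.]
```

View pics/b1.png

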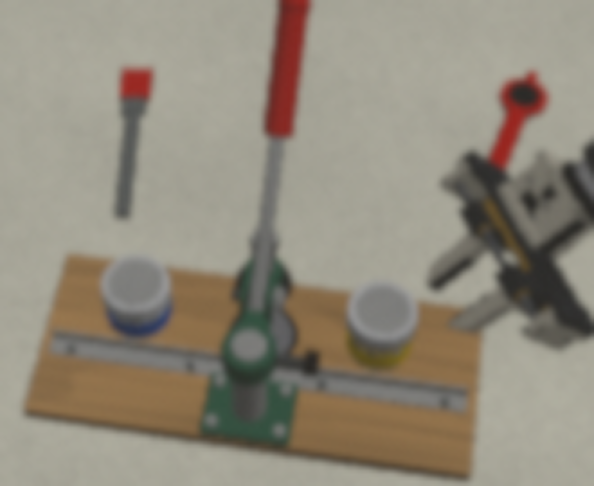

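The scene crop shows both fingers pointing at the yellow tin from the board's +y end. Nothing has been touched, and the blue tin has not moved. Joint 4 is near its limit, so I'll turn the heading a little and lower the tilt.

```bash
cat > p2.py <<'E'
from h import *
d=np.array([.099,-.995,0]);az=np.arctan2(d[1],d[0]);Q=ori(az,np.radians(48));t=W(-.008,.105,.041);f=W(-.001,0,.041)
s=robot.observe();print(s['qpos'].round(2),loc(s['tool_pos']).round(4))
plan([(t-d*.065,Q),(t-d*.028,Q),(W(-.001,.105,.041)-d*.028,Q),(f-d*.028,Q)])
E
python3 p2.py
```

```text
[ 0.54  0.89  1.46 -0.93  1.21  0.71] [-0.0464  0.1597  0.0384]
dpos cm [-0.45  2.27  0.11] dr [11.   2.1 10.1]
dpos cm [-2.48 -0.    2.75] dr [0. 0. 0.]
dpos cm [-0.12  0.68  0.13] dr [0. 0. 0.]
dpos cm [-6.79 -2.71  7.54] dr [0. 0. 0.]
```

Request:
step_arm([
  {"delta_pos":[-0.2,1.2,0],"dr":[5.5,1,5],"fingers":0.13},
  {"delta_pos":[-0.5,2.3,0.1],"dr":[11,2,10],"fingers":0.13},
  {"delta_pos":[-0.5,2.3,0.1],"dr":[11,2,10],"fingers":0.13},
  {"delta_pos":[-0.5,2.3,0.1],"dr":[11,2,10],"fingers":0.13},
  {"delta_pos":[-0.5,2.3,0.1],"dr":[11,2,10],"fingers":0.13},
])

```text
time: 3.95
tool_pos: [0.6117, 0.1675, 0.0454]
tool_rot: [3.135, 0.838, 1.67]
contact_force: [0.2, 0.7, 0.6]
opening: 0.0395
grip_force: 0.0
```

```bash
python3 p2.py
```

```text
[ 0.49  0.97  1.19 -0.77  1.43  0.69] [-0.0242  0.1705  0.0454]
dpos cm [ 0.16 -0.13  0.48] dr [ 0.4 -0.  -0. ]
dpos cm [-2.48 -0.    2.75] dr [0. 0. 0.]
dpos cm [-0.12  0.68  0.13] dr [0. 0. 0.]
dpos cm [-6.79 -2.71  7.54] dr [0. 0. 0.]
```

Request:
step_arm([
  {"delta_pos":[-0.5,-0.1,1],"dr":[0,0,0],"fingers":0.13},
  {"delta_pos":[-1,-0.1,1.7],"dr":[0,0,0],"fingers":0.13},
  {"delta_pos":[-1.5,-0.1,2.3],"dr":[0,0,0],"fingers":0.13},
  {"delta_pos":[-2,-0.1,2.8],"dr":[0,0,0],"fingers":0.13},
  {"delta_pos":[-2.3,-0.1,3.2],"dr":[0,0,0],"fingers":0.13},
])

```text
time: 4.58
tool_pos: [0.6157, 0.1276, 0.0411]
tool_rot: [3.133, 0.837, 1.665]
contact_force: [-0.9, 1.3, 0.4]
opening: 0.0398
grip_force: 0.6
```

```bash
python3 p2.py;python3 - <<'E'
from h import *
a=viewer.read_camera('top')[130:230,250:400,::-1]
cv2.imwrite('pics/a2.png',cv2.resize(a,None,fx=5,fy=5,interpolation=2))
E
```

```text
[ 0.44  0.95  1.26 -0.8   1.37  0.69] [-0.0137  0.1319  0.0411]
dpos cm [ 2.52 -0.14 -2.79] dr [ 0.3 -0.1 -0.2]
dpos cm [-2.48 -0.    2.75] dr [0. 0. 0.]
dpos cm [-0.12  0.68  0.13] dr [0. 0. 0.]
dpos cm [-6.79 -2.71  7.54] dr [0. 0. 0.]
```

View pics/a2.png

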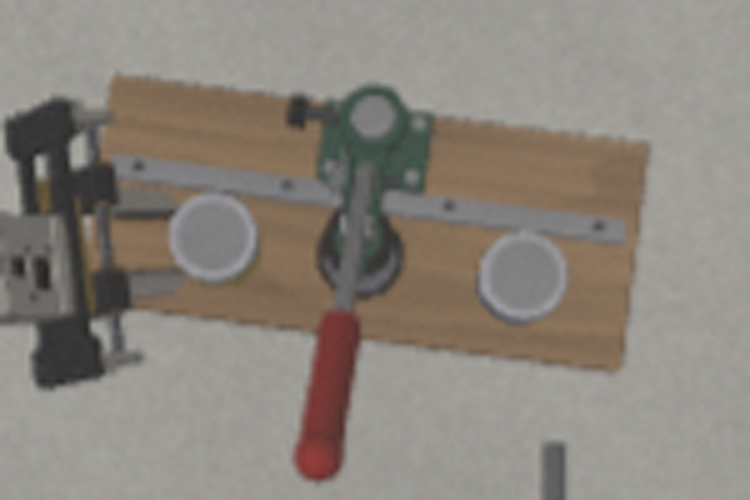

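The top crop shows the tin nested between both fingertips at about (213,237), i.e. full-picture pixel (292.6,177.4). It is free of the fence. Next I'll push it along the board.

```bash
python3 - <<'E'
from h import *
t=onz('top',(292.6,177.4),.0775);print(loc(t))
s=robot.observe();R=Ro.from_euler('xyz',s['tool_rot']).as_matrix();p=s['tool_pos'];o=W(0,0,0)
for v in((.009,-.040,0),(.009,-.09,0),(.009,-.1,0)):print((R.T@(W(*v)-o)*100).round(2))
E
```

```text
[-0.01014731  0.10120653  0.0775    ]
[-2.74 -0.17  3.04]
[-5.98 -1.47  6.62]
[-6.63 -1.73  7.34]
```

Request:
step_arm([
  {"delta_pos":[-0.55,-0.03,0.6],"dr":[0,0,0],"fingers":0.13},
  {"delta_pos":[-1.1,-0.06,1.2],"dr":[0,0,0],"fingers":0.13},
  {"delta_pos":[-1.65,-0.1,1.8],"dr":[0,0,0],"fingers":0.13},
  {"delta_pos":[-2.2,-0.13,2.4],"dr":[0,0,0],"fingers":0.13},
  {"delta_pos":[-2.75,-0.17,3.05],"dr":[0,0,0],"fingers":0.13},
])

```text
time: 5.25
tool_pos: [0.617, 0.0881, 0.0411]
tool_rot: [3.134, 0.835, 1.666]
contact_force: [-11.5, 20.3, 11.9]
opening: 0.04
grip_force: 12.2
```

Request:
step_arm([
  {"delta_pos":[-0.65,-0.26,0.7],"dr":[0,0,0],"fingers":0.13},
  {"delta_pos":[-1.3,-0.52,1.4],"dr":[0,0,0],"fingers":0.13},
  {"delta_pos":[-1.95,-0.78,2.15],"dr":[0,0,0],"fingers":0.13},
  {"delta_pos":[-2.6,-1.04,2.85],"dr":[0,0,0],"fingers":0.13},
  {"delta_pos":[-3.2,-1.3,3.55],"dr":[0,0,0],"fingers":0.13},
])

```text
time: 5.88
tool_pos: [0.6092, 0.0405, 0.0417]
tool_rot: [3.132, 0.835, 1.666]
contact_force: [-9.0, 16.6, 9.5]
opening: 0.0398
grip_force: 11.2
```

```bash
python3 - <<'E'
from h import *
s=robot.observe();print(loc(s['tool_pos']),s['qpos'].round(2),s['contact_force'])
R=Ro.from_euler('xyz',s['tool_rot']).as_matrix();o=W(0,0,0)
for v in((0,-.01,0),(.005,0,0)):print((R.T@(W(*v)-o)*100).round(2))
c=[];
b=viewer.read_camera('scene')[215:295,260:390,::-1];a=viewer.read_camera('top')[140:220,260:390,::-1]
cv2.imwrite('pics/c.png',np.vstack([cv2.resize(x,None,fx=3.75,fy=3.75,interpolation=2)  for x in(a,b)]))
E
```

```text
[-0.00608236  0.04475614  0.04166282] [ 0.32  0.88  1.43 -0.88  1.23  0.7 ] [-9.00590779 16.62526776  9.51670944]
[-0.65 -0.26  0.71]
[-0.09  0.48  0.1 ]
```

View pics/c.png

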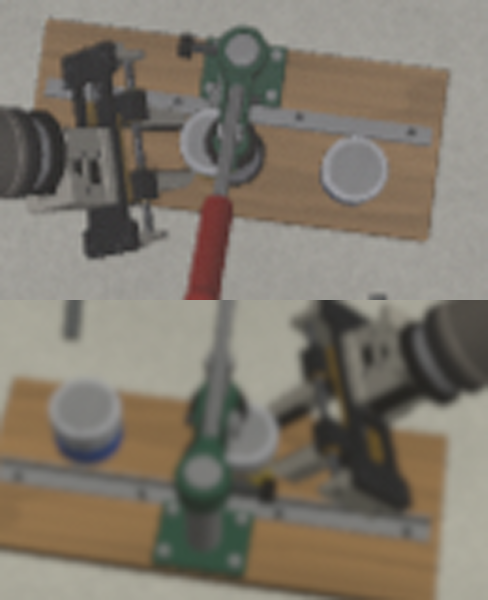

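The tin is under the head's left half and against the fence. Its lid's left edge is at about top pixel (308.5,177.6), its right edge at scene pixel (333.9,251.5), and the fingers still hold it.

```bash
python3 - <<'E'
from h import *
print('tin top',loc(onz('top',(317.0,178.3),.0775)),'tin scene',loc(onz('scene',(324.2,250.7),.0775)))
print('col top',loc(onz('top',(255+348/5,135+90/5),.138)),'scene',loc(onz('scene',(245+275/4,155+423/4),.138)))
print('grip end top',loc(onz('top',(255+292/5,135+434/5),.30)),'scene',loc(onz('scene',(245+326/4,155+42/4),.30)))
E
```

```text
tin top [-0.00196267  0.0159932   0.0775    ] tin scene [0.00483593 0.02183423 0.0775    ]
col top [ 0.07837179 -0.00050656  0.138     ] scene [0.08001264 0.00095567 0.138     ]
grip end top [-0.15592681 -0.00051506  0.3       ] scene [-0.1525177   0.00087018  0.3       ]
```

Request:
step_arm([
  {"delta_pos":[-0.3,-0.19,0.34],"dr":[0,0,0],"fingers":0.13},
  {"delta_pos":[-0.6,-0.38,0.68],"dr":[0,0,0],"fingers":0.13},
  {"delta_pos":[-0.94,-0.58,1.03],"dr":[0,0,0],"fingers":0.13},
  {"delta_pos":[-0.94,-0.58,1.03],"dr":[0,0,0],"fingers":0.13},
  {"delta_pos":[-0.94,-0.58,1.03],"dr":[0,0,0],"fingers":0.13},
])

```text
time: 6.6
tool_pos: [0.6057, 0.0234, 0.0408]
tool_rot: [3.134, 0.837, 1.666]
contact_force: [-0.7, 0.5, 0.3]
opening: 0.0398
grip_force: 0.9
```

```bash
python3 - <<'E'
from h import *
s=robot.observe();print(loc(s['tool_pos']),s['qpos'].round(2),s['contact_force'])
d=np.array([.099,-.995,0]);R=Ro.from_euler('xyz',s['tool_rot']).as_matrix();print(R.T@(-d*5))
E
```

```text
[-0.00683679  0.02730652  0.04078729] [ 0.3   0.87  1.46 -0.9   1.21  0.71] [-0.67507945  0.52690732  0.25318783]
[ 3.34774053  0.00869339 -3.71324761]
```

Request:
step_arm([
  {"delta_pos":[1.3,0,-1.5],"dr":[0,0,0],"fingers":0.13},
  {"delta_pos":[2.7,0,-3],"dr":[0,0,0],"fingers":0.13},
  {"delta_pos":[4,0,-4.4],"dr":[0,0,0],"fingers":0.13},
  {"delta_pos":[5.4,0,-5.9],"dr":[0,0,0],"fingers":0.13},
  {"delta_pos":[6.7,0,-7.4],"dr":[0,0,0],"fingers":0.13},
])

```text
time: 7.22
tool_pos: [0.5953, 0.1249, 0.0405]
tool_rot: [3.133, 0.837, 1.667]
contact_force: [0.2, 0.6, -0.4]
opening: 0.0397
grip_force: 0.0
```

```bash
python3 - <<'E'
from h import *
s=robot.observe();print(loc(s['tool_pos']))
b=viewer.read_camera('scene');a=viewer.read_camera('top');cv2.imwrite('pics/t3.png',a[:,:,::-1]);cv2.imwrite('pics/s3.png',b[:,:,::-1])
a=a[155:205,290:355,::-1];b=b[225:295,285:350,::-1]
cv2.imwrite('pics/d.png',np.hstack([cv2.resize(x,(390,int(x.shape[0]*6)),interpolation=2)[:300]  for x in(a,b)]))
for x,z in(('r',.018),):
  for n in('top','scene'): print(n,'press centre',proj(n,W(0,0,.018)),'tin lid centred',proj(n,W(.002,0,.0775)),'edges y',[proj(n,W(.002,e,.0775)).round(1).tolist() for e in(-.031,.031)])
E
```

```text
[-0.03338224  0.12581512  0.04053093]
top press centre [321.83843243 180.4342299 ] tin lid centred [321.67368382 177.78572425] edges y [[330.4, 178.9], [312.9, 176.6]]
scene press centre [317.54040643 257.87735824] tin lid centred [317.53783241 248.98999305] edges y [[307.9, 247.6], [327.2, 250.3]]
```

View pics/d.png

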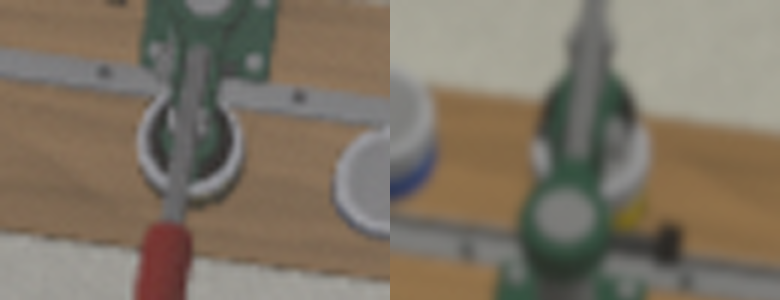

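The top crop shows the lid's edges at 313.0 and 330.5 px against 312.9 and 330.4 expected for a tin centred under the ram. The scene crop agrees to about 1 mm after its known offset, so the tin is squarely under the ram and at the fence. Next is the lever.

```bash
python3 - <<'E'
from h import *
d=np.array([.099,-.995,0]);az=np.arctan2(d[1],d[0]);Q=ori(az,np.radians(48))
plan([([.55,.24,.22],Q),([.42,.22,.43],ori(az,0)),(W(-.105,0,.40),ori(TH,0))])
E
```

```text
dpos cm [ -5.4   -3.23 -20.83] dr [ 0.5 -0.1 -0.1]
dpos cm [-16.08 -13.13 -13.53] dr [-0. 48.  0.]
dpos cm [-21.51   6.34   3.  ] dr [  0.   0. -75.]
```

Request:
step_arm([
  {"delta_pos":[4,0,-4.5],"dr":[0,0,0],"fingers":0.65},
  {"delta_pos":[2,-1,-9],"dr":[0,0,0],"fingers":0.65},
  {"delta_pos":[0,-2,-13.5],"dr":[0,0,0],"fingers":0.65},
  {"delta_pos":[-3,-3,-17],"dr":[0,0,0],"fingers":0.65},
  {"delta_pos":[-5,-3.5,-20],"dr":[0,0,0],"fingers":0.65},
])

```text
time: 7.95
tool_pos: [0.5479, 0.2338, 0.2137]
tool_rot: [3.131, 0.837, 1.664]
contact_force: [0.1, -0.7, -0.8]
opening: 0.0161
grip_force: 0.0
```

```bash
python3 - <<'E'
from h import *
d=np.array([.099,-.995,0]);az=np.arctan2(d[1],d[0])
print(robot.observe()['tool_pos'])
plan([([.42,.22,.43],ori(az,0)),(W(-.105,0,.40),ori(TH,0))])
E
```

```text
[0.54788703 0.23378948 0.21373857]
dpos cm [-16.17 -12.71 -14.49] dr [ 0.4 47.9 -0.1]
dpos cm [-21.51   6.34   3.  ] dr [  0.   0. -75.]
```

Request:
step_arm([
  {"delta_pos":[-3.2,-2.5,-3],"dr":[0,10,0],"fingers":0.65},
  {"delta_pos":[-6.4,-5,-6],"dr":[0,20,0],"fingers":0.65},
  {"delta_pos":[-9.7,-7.5,-9],"dr":[0,30,0],"fingers":0.65},
  {"delta_pos":[-13,-10,-12],"dr":[0,40,0],"fingers":0.65},
  {"delta_pos":[-16,-12.5,-14.5],"dr":[0.4,48,0],"fingers":0.65},
])

```text
time: 8.57
tool_pos: [0.4215, 0.2209, 0.4295]
tool_rot: [3.139, -0.006, 1.669]
contact_force: [-0.7, 0.3, 0.0]
opening: 0.0156
grip_force: 0.0
```

Request:
step_arm([
  {"delta_pos":[-2.5,0.5,0],"dr":[0,0,-10],"fingers":0.65},
  {"delta_pos":[-5,1,0],"dr":[0,0,-20],"fingers":0.65},
  {"delta_pos":[-7.5,2,0.5],"dr":[0,0,-30],"fingers":0.65},
  {"delta_pos":[-10,3,1],"dr":[0,0,-40],"fingers":0.65},
  {"delta_pos":[-13,4,1],"dr":[0,0,-50],"fingers":0.65},
])

```text
time: 9.2
tool_pos: [0.475, 0.0949, 0.4163]
tool_rot: [-3.141, -0.002, 2.548]
contact_force: [0.8, 0.6, 0.0]
opening: 0.0161
grip_force: 0.0
```

```bash
python3 - <<'E'
from h import *
print(robot.observe()['tool_pos'])
plan([(W(-.105,0,.36),ori(TH,0))])
E
```

```text
[0.47501213 0.0949321  0.41627646]
dpos cm [-7.07 -5.21  5.62] dr [ -0.   -0.1 -24.8]
```

Request:
step_arm([
  {"delta_pos":[-3,-2,1],"dr":[0,0,-10],"fingers":0.65},
  {"delta_pos":[-6,-4,2],"dr":[0,0,-20],"fingers":0.65},
  {"delta_pos":[-7,-5.2,4],"dr":[0,0,-25],"fingers":0.65},
  {"delta_pos":[-7,-5.2,7],"dr":[0,0,-25],"fingers":0.65},
  {"delta_pos":[-7,-5.2,10],"dr":[0,0,-25],"fingers":0.65},
])

```text
time: 9.82
tool_pos: [0.5032, 0.013, 0.3157]
tool_rot: [3.141, -0.001, 2.977]
contact_force: [0.6, 0.5, 0.3]
opening: 0.0162
grip_force: 0.0
```

```bash
cat > p3.py <<'E'
from h import *
s=robot.observe();print(loc(s['tool_pos']).round(4),s['contact_force'].round(1),s['qpos'].round(2))
R=ori(TH,0)
for T in(40,35,30,25,20,15,10,5,0,-3):
    a=np.radians(T);r=.205;c=np.array([.036-r*np.cos(a),.14+r*np.sin(a)])+.0102*np.array([np.sin(a),np.cos(a)])
    P=W(c[0]+.0095*min(1,max(T,0)/15),0,c[1]);print(T,(R.T@(P-s['tool_pos'])*100).round(2))
E
python3 p3.py
python3 - <<'E'
from h import *
a=viewer.read_camera('top')[140:240,270:370,::-1];b=viewer.read_camera('scene')[120:220,270:370,::-1]
cv2.imwrite('pics/e.png',np.hstack([cv2.resize(x,None,fx=4,fy=4,interpolation=2) for x in(a,b)]))
E
```

```text
[-0.1063  0.0005  0.3157] [0.6 0.5 0.3] [-0.13  0.25  1.41  0.    1.48 -1.53]
40 [-0.13 -0.05  3.61]
35 [ 1.03 -0.05  4.97]
30 [ 2.06 -0.05  6.43]
25 [ 2.97 -0.05  7.98]
20 [ 3.73 -0.05  9.6 ]
15 [ 4.36 -0.05 11.28]
10 [ 5.15 -0.05 13.  ]
5 [ 5.79 -0.05 14.76]
0 [ 6.27 -0.05 16.55]
-3 [ 6.29 -0.05 17.62]
```

View pics/e.png

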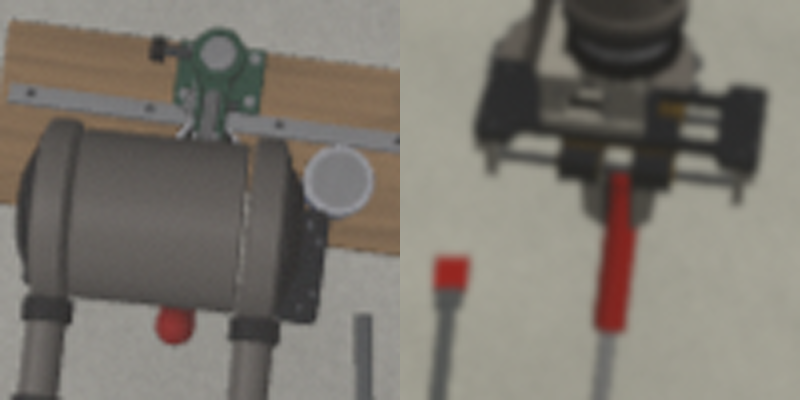

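The crops show the gripper directly over the red grip, with the grip running midway between the fingers. I'll follow its arc downward.

Request:
step_arm([
  {"delta_pos":[-0.1,0,1.8],"dr":[0,0,0],"fingers":0.65},
  {"delta_pos":[-0.1,0,3.6],"dr":[0,0,0],"fingers":0.65},
  {"delta_pos":[1,0,5],"dr":[0,0,0],"fingers":0.65},
  {"delta_pos":[2,0,6.4],"dr":[0,0,0],"fingers":0.65},
  {"delta_pos":[3,0,8],"dr":[0,0,0],"fingers":0.65},
])

```text
time: 10.55
tool_pos: [0.4754, 0.0181, 0.2386]
tool_rot: [3.141, 0.005, 2.978]
contact_force: [2.7, -1.0, 3.6]
opening: 0.0163
grip_force: 2.2
```

```bash
python3 p3.py
```

```text
[-0.1346  0.0011  0.2386] [ 2.7 -1.   3.6] [-0.12  0.24  1.64 -0.    1.26 -1.53]
40 [-2.96 -0.11 -4.09]
35 [-1.8  -0.11 -2.73]
30 [-0.76 -0.11 -1.27]
25 [ 0.14 -0.11  0.28]
20 [ 0.91 -0.11  1.89]
15 [ 1.53 -0.11  3.57]
10 [ 2.32 -0.11  5.3 ]
5 [ 2.96 -0.11  7.06]
0 [ 3.44 -0.11  8.84]
-3 [ 3.47 -0.11  9.92]
```

Request:
step_arm([
  {"delta_pos":[0.5,-0.1,1],"dr":[0,0,0],"fingers":0.65},
  {"delta_pos":[0.9,-0.1,1.9],"dr":[0,0,0],"fingers":0.65},
  {"delta_pos":[1.3,-0.1,2.9],"dr":[0,0,0],"fingers":0.65},
  {"delta_pos":[1.7,-0.1,3.9],"dr":[0,0,0],"fingers":0.65},
  {"delta_pos":[2.1,-0.1,4.8],"dr":[0,0,0],"fingers":0.65},
])

```text
time: 11.18
tool_pos: [0.4538, 0.0207, 0.1884]
tool_rot: [3.141, 0.002, 2.979]
contact_force: [5.8, -3.5, 4.9]
opening: 0.0158
grip_force: 3.1
```

Request:
step_arm([
  {"delta_pos":[0.2,0,0.7],"dr":[0,0,0],"fingers":0.65},
  {"delta_pos":[0.4,0,1.4],"dr":[0,0,0],"fingers":0.65},
  {"delta_pos":[0.6,0,2.1],"dr":[0,0,0],"fingers":0.65},
  {"delta_pos":[0.8,0,2.8],"dr":[0,0,0],"fingers":0.65},
  {"delta_pos":[1,0,3.5],"dr":[0,0,0],"fingers":0.65},
])

```text
time: 11.8
tool_pos: [0.4465, 0.0218, 0.1551]
tool_rot: [-3.141, 0.008, 2.979]
contact_force: [6.8, -5.9, 12.5]
opening: 0.0162
grip_force: 7.2
```

```bash
python3 p3.py
```

```text
[-1.637e-01  1.000e-04  1.551e-01] [ 6.8 -5.9 12.5] [-0.12  0.28  1.84 -0.    1.02 -1.53]
40 [-5.870e+00 -1.000e-02 -1.245e+01]
35 [-4.710e+00 -1.000e-02 -1.109e+01]
30 [-3.67 -0.01 -9.63]
25 [-2.77 -0.01 -8.08]
20 [-2.   -0.01 -6.46]
15 [-1.38 -0.01 -4.78]
10 [-0.59 -0.01 -3.06]
5 [ 0.05 -0.01 -1.3 ]
0 [ 0.53 -0.01  0.49]
-3 [ 0.56 -0.01  1.56]
```

Request:
step_arm([
  {"delta_pos":[0.1,0,0.35],"dr":[0,0,0],"fingers":0.65},
  {"delta_pos":[0.2,0,0.7],"dr":[0,0,0],"fingers":0.65},
  {"delta_pos":[0.3,0,1],"dr":[0,0,0],"fingers":0.65},
  {"delta_pos":[0.3,0,1.35],"dr":[0,0,0],"fingers":0.65},
  {"delta_pos":[0.3,0,1.7],"dr":[0,0,0],"fingers":0.65},
])

```text
time: 12.42
tool_pos: [0.4449, 0.022, 0.1389]
tool_rot: [-3.141, 0.011, 2.979]
contact_force: [7.4, -5.3, 23.0]
opening: 0.0162
grip_force: 11.3
```

Request:
step_arm([
  {"delta_pos":[0,0,0.1],"dr":[0,0,0],"fingers":0.65},
  {"delta_pos":[0,0,0.2],"dr":[0,0,0],"fingers":0.65},
  {"delta_pos":[0,0,0.3],"dr":[0,0,0],"fingers":0.65},
  {"delta_pos":[0,0,0.3],"dr":[0,0,0],"fingers":0.65},
  {"delta_pos":[0,0,0.3],"dr":[0,0,0],"fingers":0.65},
])

```text
time: 13.05
tool_pos: [0.4451, 0.022, 0.1379]
tool_rot: [-3.141, 0.013, 2.979]
contact_force: [3.6, -5.3, 34.0]
opening: 0.0159
grip_force: 16.4
```

The force rose to 34 N with almost no travel, at the tip height expected for the stop (0.139 m), so the lever is down. I'll ease it back up along the arc.

Request:
step_arm([
  {"delta_pos":[0,0,-1.5],"dr":[0,0,0],"fingers":0.65},
  {"delta_pos":[-0.3,0,-3],"dr":[0,0,0],"fingers":0.65},
  {"delta_pos":[-0.9,0,-5],"dr":[0,0,0],"fingers":0.65},
  {"delta_pos":[-1.6,0,-7],"dr":[0,0,0],"fingers":0.65},
  {"delta_pos":[-2.4,0,-9],"dr":[0,0,0],"fingers":0.65},
])

```text
time: 13.68
tool_pos: [0.4621, 0.0193, 0.2233]
tool_rot: [-3.141, -0.005, 2.979]
contact_force: [-1.7, -1.3, 4.3]
opening: 0.0159
grip_force: 2.5
```

Request:
step_arm([
  {"delta_pos":[-0.8,0,-1.7],"dr":[0,0,0],"fingers":0.65},
  {"delta_pos":[-1.7,0,-3.3],"dr":[0,0,0],"fingers":0.65},
  {"delta_pos":[-2.7,0,-5],"dr":[0,0,0],"fingers":0.65},
  {"delta_pos":[-3.5,0,-8],"dr":[0,0,0],"fingers":0.65},
  {"delta_pos":[-3.5,0,-12],"dr":[0,0,0],"fingers":0.65},
])

```text
time: 14.3
tool_pos: [0.4975, 0.0139, 0.3421]
tool_rot: [3.141, -0.007, 2.979]
contact_force: [0.8, -0.6, 0.0]
opening: 0.0161
grip_force: 0.0
```

Request:
step_arm([
  {"delta_pos":[0,0,-4],"dr":[0,0,0],"fingers":0.65},
  {"delta_pos":[0,0,-9],"dr":[0,0,0],"fingers":0.65},
  {"delta_pos":[3,5,-10],"dr":[0,0,0],"fingers":0.65},
  {"delta_pos":[6,10,-10],"dr":[0,0,0],"fingers":0.65},
  {"delta_pos":[9,15,-10],"dr":[0,0,0],"fingers":0.65},
])

```text
time: 14.92
tool_pos: [0.4326, 0.1776, 0.4423]
tool_rot: [-3.141, -0.004, 2.978]
contact_force: [1.1, -0.1, -0.2]
opening: 0.0157
grip_force: 0.0
```

```bash
python3 - <<'E'
from h import *
print(robot.observe()['tool_pos'],robot.observe()['contact_force'])
a=viewer.read_camera('top')[140:240,250:390,::-1];b=viewer.read_camera('scene')[160:300,250:390,::-1]
cv2.imwrite('pics/f.png',np.hstack([cv2.resize(x,None,fx=f,fy=f,interpolation=2)[:400] for x,f in((a,4),(b,400/140))])[:, -960:][:, :])
i=cv2.imread('pics/f.png');cv2.imwrite('pics/f.png',cv2.resize(i,(800,int(i.shape[0]*800/i.shape[1]))))
E
```

```text
[0.43259826 0.17762684 0.44231873] [ 1.09831098 -0.11620839 -0.15584682]
```

View pics/f.png

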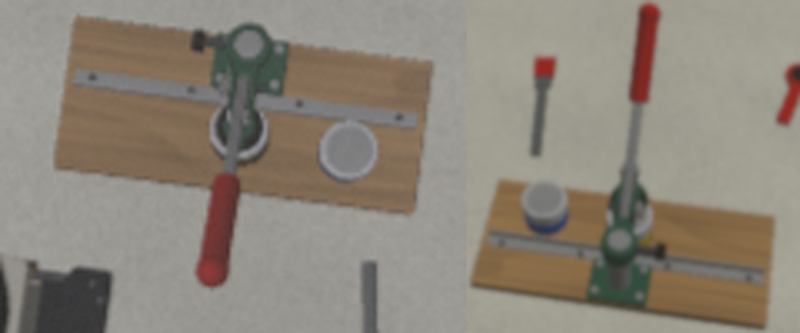

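The last picture shows the lever fully up, the yellow tin standing under the ram, and the blue tin and brush where they were. The arm is clear, so I'll hand in.

```bash
python3 -c "
from cell import robot
print(robot.hand_in())"
```

```text
the job is handed in; nothing more can be done
None
```

The yellow-banded tin stands under the ram, within about 1 to 2 mm of centre by the camera. The lever went down to its stop (34 N with almost no travel), which should put the lid fully home, though I did not measure the lid itself. The lever is back up, the blue tin and brush show no change in the last picture, the arm touched nothing else, and I handed the job in at about 15 s.

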